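Set four machined parts up in their holders on the surface plate for measuring

TASK

Set the four machined parts up for measuring on the granite surface plate: seat the guide block between the pins of its nest, the trunnion nut with both its pins in the V-blocks, and each brass bush, flange down, over the post of the size that fits its bore. Every part must be fully home, upright and let go. Set them down rather than dropping them, and do not disturb the caliper or the red chalk box.

Things in the scene. Friction and masses are not known exactly. Their poses are not given: they have to be found in the camera images.
- guide_block: Bright steel guide block, 84 mm long (its y), 32 wide (x), 25 high, with drilled holes in its top; 0.46 kg. Origin: centre of its underside, z up. Grip it across the 32 mm width. Starts lying on the granite surface plate, a flat slab 400 x 630 mm whose level top is 180 mm above the bench (z = 0.18), its length within about 0.4 rad of the world's x.
- trunnion_nut: Steel block 30 (x) x 32 (y) x 30 mm high, a brass-ringed hole in its top; from the middle of each y face stands a round pin, 16 mm diameter, 26 long, axis 15 mm above the underside: 84 mm over all along its y. 0.28 kg. Origin: centre of the block's underside, z up. Grip the block across x. Starts on the granite (z = 0.18), length within about 0.4 rad of the world's x.
- bush_large: Large brass flanged bush standing flange down, 34 mm high: flange 58 mm diameter, 8 thick; above it a hub 42 mm diameter; bore 28 mm right through; 0.26 kg. Origin: centre of its underside, z up along the bore. Grip the hub, above the flange. Starts on the granite (z = 0.18).
- bush_small: Small brass flanged bush standing flange down, 28 mm high: flange 44 mm diameter, 6 thick; above it a hub 30 mm diameter; bore 18 mm right through; 0.12 kg. Origin: centre of its underside, z up along the bore. Grip the hub, above the flange. Starts on the granite (z = 0.18).
- pin_nest: Guide block's nest, fixed on the granite: aluminium base 60 (x) x 112 (y) x 10 mm with 6 dark pins, 8 mm diameter, 18 mm high over the base, upper half tapered: 4 at x +-24.5, y +-27, 2 at x 0, y +-50.5. They leave 41 x 93 mm for the block, length along y, either way round; fingers fit at y = 0. Origin: centre of underside, z up; seated block's origin is 10 mm above it.
- v_blocks: Trunnion nut's holder, fixed on the granite: aluminium base 54 (x) x 92 (y) x 8 mm with two steel V-blocks, 48 wide, at y = 22 to 40 and -22 to -40 mm. Their 90 degree Vs run along y, 36 mm wide at the top, 35 mm above the underside, lowest line at 17. Nut's pins lie in the Vs, its block in the 44 mm gap. Origin: centre of underside, z up; seated nut's origin is 13.3 mm above it.
- mandrel_large: Large bush's holder, fixed on the granite: round aluminium base 66 mm diameter, 10 thick, with an upright steel post 20 mm diameter in its middle, top 46 mm above the underside, the upper 16 mm a cone narrowing to 6 mm. Origin: centre of the base's underside, z up; the seated bush's origin is 10 mm above it.
- mandrel_small: Small bush's holder, fixed on the granite: round aluminium base 54 mm diameter, 10 thick, with an upright steel post 10 mm diameter in its middle, top 40 mm above the underside, the upper 16 mm a cone narrowing to 3 mm. Origin: centre of the base's underside, z up; the seated bush's origin is 10 mm above it.
- caliper: Bystander, loose: steel vernier caliper, 230 mm long, 68 mm over its jaws, 12 mm high, lying along the far edge of the granite plate (x 0.39 to 0.79, y -0.135 to 0.495), length roughly along y. Origin: middle of its underside. Between robot and plate stands a solid wooden shelf, 0.42 m high (x 0.195 to 0.385, y -0.20 to 0.26): keep the arm clear.
- chalk_box: Bystander, loose: small red box with a pale top, 40 x 60 x 22 mm, lying near the right-hand end of the granite plate. Origin: centre of its underside.
Things that resemble listed ones, but are neither listed nor needed, are in the scene too. Leave any blue or turquoise look-alike of the bush_small alone.

How it is judged:
By the outcome, as a careful person would: the job done as asked, in the order asked, and still so for the second after the job is handed in, with the robot touching nothing.
It also fails if it takes over 90 s, if anything falls off the work surface, if the arm or the gripper's body presses on something with over 40 N, if the wrist force passes 120 N, or if a joint passes its speed limit or range.

ROBOT

A 6-joint arm with a two-finger parallel gripper is mounted at the origin on a cart in front of the work surface, level with it; the furniture and walls round the work are solid. World frame = base frame: x ahead of the robot, y to its left, z up, the work surface at z = 0. Lengths are in mm, angles in rad, forces in N, time in s.
With the tool pointing down it reaches from about 350 to 775 mm from the base axis. Payload 7.3 kg.
Tool frame: the origin (TCP) lies at the very end of the fingers, on their centre line; the grasp point (between the pads) lies 19 mm behind it; z points along the fingers, y is the line along which they close (so a half turn about z gives the same grasp; the last joint's range is limited). The gripper opens to 92 mm and grips with 3 to 60 N. Pads are 19 mm wide; open, the fingers measure 130 mm over their backs; the gripper's body (75 mm by 190 mm) begins 47 mm behind the grasp point.
Start: joints at [1.041, 0.342, 1.524, -0, 1.275, -0.146], TCP at [196.572, 486.831, 226.741] pointing down, gripper open.
Joint ranges: [-2.53, 2.53], [-0.77, 2.02], [0.04, 2.7], [-1, 4.14], [0.28, 2.66], [-3.11, 3.11]. Speed limits (rad/s): [2.57, 2.57, 3.14, 3.14, 3.14, 3.14].

INTERFACE

Orientations are given as [roll, pitch, yaw] about the fixed x, y, z axes, in that order (R = Rz(yaw) Ry(pitch) Rx(roll)).
In Python, from plant import bot gives the robot as it stands.
- The arm moves only by the tool apply_moves, never from a script. Its argument "motion" is text: rows parted by semicolons, each of 4 numbers parted by spaces: the shift along the tool's x, y, z in m, then the turn about the tool's z in degrees. A call has 1 to 8 rows; each row shifts and turns the commanded pose from where the row before left it, along the tool's axes as they then stand; what a row does not reach is not made up. A row lasts 1/8 s, in which the tool goes at most 62.5 mm and 10.7 degrees, less where a joint would pass 70% of its speed; a pose out of reach is approached as far as the arm can. A call with a gripper value outside its range is refused whole. "fingers" is the opening, from -1 (shut) to 1 (fully open), set as the call begins (left out, the last holds). The fingers move at their own pace and stop on an object; the grip force is fixed at half the most. Time passes only in rows, so rows that do not move let the fingers close. It gives the time, the measured TCP pose, the force, the opening and the grip force at its end, in the units of the state.
- bot.get_obs(): the state, without advancing time (a new reading comes with each control period).
- bot.capture(name): name is "scene" or "top" or "wrist"; returns a dict with "img" (384x512x3 uint8, blue, green, red), "range_z" (384x512 float32, mm along the optical axis (not along the pixel's ray), 0 where there is no reading), "fx", "fy", "cx", "cy" (pixels), "world_from_camera" (4x4, takes a point from camera to world coordinates); the wrist camera has in their place "mount" (4x4, takes a point from camera to tool coordinates, whose origin is the TCP and whose axes are the flange's). Camera axes: x right, y down, z forward; pixel columns grow to the right and rows downward; lengths in mm; the calibration is good to about 2 mm. The wrist camera is an equidistant fisheye: a pixel r from the principal point sees the ray r / f radians off the axis. A picture is of the moment at which its call begins: read the wrist's pose just before it.
- bot.close_job(): hands the job in; it is judged then, once.
Trained networks look in a picture, given as the dict that the camera call returned (one of the last four; its "shot" number tells which), for a name from the list of things; names that differ only in an ending like _2 or _b are one class to them, and where a whole thing is asked for, a point or a joint stands for the part that bears it (a point fixed in the world has none). Each returns a list of dicts, best first, with "p" (0 to 1); they miss things now and then, are a little off and sometimes report something else, mostly with a low value. They report only what shows in the picture. A call takes as long as a camera call. They do not tell look-alikes from the thing itself.
- bot.cut_out(picture, thing): "pixels" (384x512 bool, what is visible of it) and "point" ([column, row] in pixels, amid what is visible of it).
The state is a dict: "time": time; "joint_positions": joint angles; "dq": joint speeds; "tau": joint torques, N m; "tool_pos": TCP position; "tcp_rot": TCP orientation; "contact_force": force on the tool from outside, world axes, zero at the start; "moment": the same for the moment, N m; "grip_width": finger opening in mm; "finger_force": force on a finger pad.
Only numpy, scipy, OpenCV 4.12 (cv2) and the standard library are available. Lean on these libraries where they do the work, as an engineer would, in place of code of your own. Each camera call takes 0.05 s, during which the arm holds its last target. There are 200 camera calls.

## Working session

There is one attempt and no reset: what is moved stays moved. The work goes in short steps, Python scripts to look and compute and a tool call to move; the robot and the scene stay as the last step left them, time stands still between calls to the robot, and variables do not carry over. Pictures are saved under pics/ and viewed, at most 14 in all, crops included, and the job is handed in when it is done.

Besides the shell and the picture viewer there is one more tool, called after "Request:" as name(argument=value, ...) on one line, values as JSON. apply_moves: Moves the arm, as the interface text tells. Its arguments: {"type":"object","properties":{"motion":{"type":"string"},"fingers":{"type":"number"}},"required":["motion"]}

```bash
mkdir -p pics; ls; python3 - <<'E'
from plant import bot
import cv2,pickle
o=bot.get_obs();print(o['time'],o['tool_pos'],o['tcp_rot'],o['grip_width'])
for n in('top','scene'):
    c=bot.capture(n);cv2.imwrite(f'pics/{n}0.png',c['img'])
    pickle.dump(c,open(f'{n}0.pkl','wb'))
    print(n,c['fx'],c['cx'],c['cy'],c['world_from_camera'].round(3).tolist())
    for t in 'guide_block trunnion_nut bush_large bush_small pin_nest v_blocks mandrel_large mandrel_small caliper chalk_box'.split():
        print(t,[(round(d['p'],2),[int(v) for v in d['point']],int(d['pixels'].sum())) for d in bot.cut_out(c,t)][:4])
E
```

```text
pics
0.0 [196.3514317  486.45461844 226.07195551] [-3.14011309e+00 -2.33072143e-04  2.75778930e+00] 91.52935744501978
top 376.6183571917407 260.64769096787836 188.4527139460188 [[0.017, -0.992, 0.122, 437.376], [-1.0, -0.017, -0.001, 242.066], [0.003, -0.122, -0.993, 1155.933], [0.0, 0.0, 0.0, 1.0]]
guide_block [(0.78, [245, 212], 383)]
trunnion_nut [(0.86, [337, 217], 304), (0.45, [289, 220], 329)]
bush_large [(0.87, [292, 222], 268)]
bush_small [(0.69, [136, 253], 181), (0.68, [201, 223], 182), (0.65, [163, 263], 188), (0.48, [156, 221], 165)]
pin_nest [(0.72, [290, 171], 987)]
v_blocks [(0.57, [334, 168], 735)]
mandrel_large [(0.82, [208, 172], 495)]
mandrel_small [(0.76, [248, 169], 295)]
caliper [(0.94, [297, 117], 800)]
chalk_box [(0.9, [390, 198], 413)]
scene 437.74578465652314 251.7405623035721 191.77092683736691 [[-0.374, 0.701, -0.607, 1265.027], [0.927, 0.273, -0.255, 570.027], [-0.013, -0.658, -0.753, 1019.04], [0.0, 0.0, 0.0, 1.0]]
guide_block [(0.87, [261, 165], 389), (0.39, [221, 146], 320)]
trunnion_nut [(0.58, [183, 136], 266)]
bush_large [(0.91, [220, 149], 338), (0.52, [263, 164], 354)]
bush_small [(0.73, [385, 211], 181), (0.66, [355, 230], 196), (0.63, [349, 256], 227), (0.55, [352, 200], 145)]
pin_nest [(0.91, [201, 185], 817)]
v_blocks [(0.88, [162, 168], 683)]
mandrel_large [(0.83, [289, 203], 492), (0.64, [242, 194], 323), (0.45, [222, 147], 286)]
mandrel_small [(0.54, [243, 193], 314)]
caliper [(0.62, [174, 221], 694), (0.15, [204, 188], 831)]
chalk_box [(0.78, [137, 133], 348)]
```

```bash
python3 - <<'E'
import cv2
im=cv2.imread('pics/top0.png')
cv2.imwrite('pics/top0c.png',cv2.resize(im[95:290,110:420],None,fx=2.55,fy=2.55,interpolation=cv2.INTER_CUBIC))
im=cv2.imread('pics/scene0.png')
cv2.imwrite('pics/scene0c.png',cv2.resize(im[100:300,110:420],None,fx=2.55,fy=2.55,interpolation=cv2.INTER_CUBIC))
E
```

```text
(no output)
```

View pics/top0c.png

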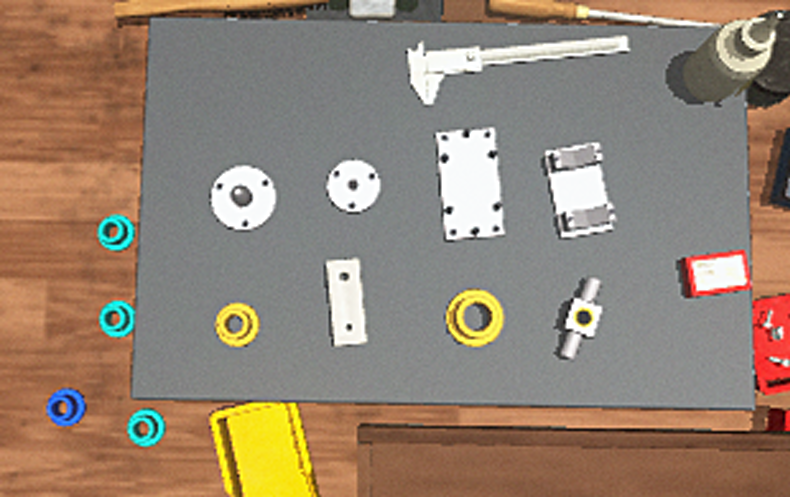

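View pics/scene0c.png

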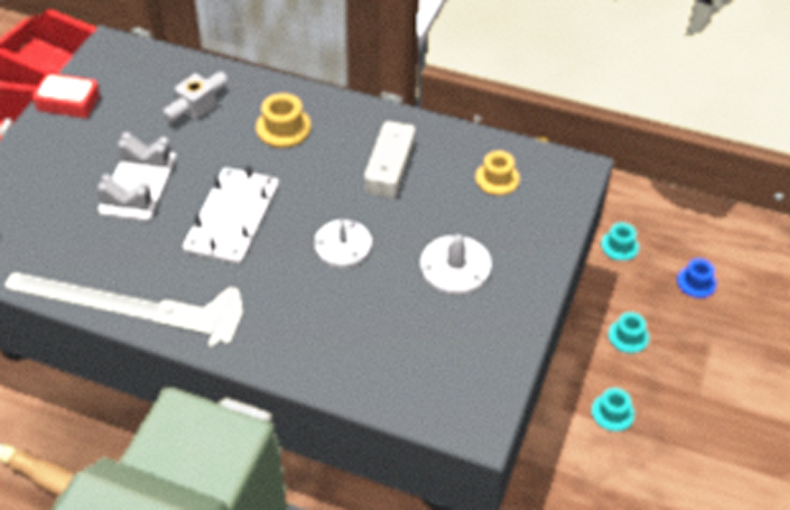

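Top crop (pixels of the crop): guide block (346,302), nut (580,318), large brass bush (475,318). The nest is at (470,185), the V-blocks at (580,190), the large mandrel at (243,197) and the small one at (353,185).
There are five bush_small candidates. The brass one on the granite at (237,324), full-image (201,223), fits the description. The turquoise (115,232), (117,319), (145,427) and blue (66,407) ones lie off the plate, so I leave them alone. This enlarged crop confirms it.

```bash
cat > h.py <<'E'
import numpy as np, cv2
from plant import bot
from scipy.spatial.transform import Rotation as R
def pose():
    o=bot.get_obs(); T=np.eye(4); T[:3,:3]=R.from_euler('xyz',o['tcp_rot']).as_matrix(); T[:3,3]=o['tool_pos']; return o,T
def cloud(c,T=None):
    v,u=np.mgrid[0:384,0:512]; x=(u-c['cx'])/c['fx']; y=(v-c['cy'])/c['fy']; z=c['range_z']
    if 'mount' in c:
        r=np.hypot(x,y)+1e-9; k=np.where(r<1.5,np.tan(np.minimum(r,1.5)),np.nan)/r; x,y=x*k,y*k; M=T@c['mount']
    else: M=c['world_from_camera']
    P=np.stack([x*z,y*z,z],-1)@M[:3,:3].T+M[:3,3]; P[z<=0]=np.nan; return P
def rect(p):  # centre, long-axis yaw, sizes of xy points
    (cx,cy),(w,h),a=cv2.minAreaRect(p[:,:2].astype(np.float32)); a=np.deg2rad(a)
    if h>w: a+=np.pi/2; w,h=h,w
    a=(a+np.pi/2)%np.pi-np.pi/2
    return np.round([cx,cy,w,h],1),round(float(a),3)
E
python3 - <<'E'
from h import *
c=bot.capture('top');P=cloud(c)
for t in 'guide_block trunnion_nut bush_large bush_small pin_nest v_blocks mandrel_large mandrel_small caliper chalk_box'.split():
    for d in bot.cut_out(c,t):
        m=d['pixels']; p=P[m]; p=p[np.isfinite(p[:,0])]
        if d['p']<.5 or len(p)<20: continue
        q=p[p[:,2]>184]
        print(t,round(d['p'],2),[int(x) for x in d['point']],'med',np.median(p,0).round(0),'z',np.percentile(p[:,2],[5,50,95]).round(0),rect(q) if len(q)>20 else '')
c=bot.capture('wrist');print(c['fx'],c['cx'],c['cy'],c['mount'].round(3).tolist())
E
```

```text
guide_block 0.72 [246, 212] med [492. 279. 205.] z [182. 205. 208.] (array([490.8, 278.9,  83.5,  32.1]), 0.124)
trunnion_nut 0.74 [290, 221] med [474. 154. 190.] z [183. 190. 216.] (array([477.4, 150.5,  54.5,  53.7]), -1.552)
trunnion_nut 0.58 [339, 222] med [479.  46. 208.] z [196. 208. 213.] (array([480. ,  46.1,  80.7,  30. ]), -0.292)
bush_large 0.56 [293, 224] med [476. 152. 190.] z [182. 190. 216.] (array([477.5, 150.5,  54.5,  53.8]), -1.546)
bush_small 0.66 [166, 263] med [351. 516.   9.] z [ 1.  9. 31.] 
bush_small 0.59 [154, 219] med [476. 555.  11.] z [ 1. 11. 30.] 
bush_small 0.58 [203, 221] med [467. 386. 189.] z [185. 189. 210.] (array([467. , 388.9,  40.9,  38.7]), 0.01)
bush_small 0.54 [152, 184] med [581. 562.   9.] z [ 1.  9. 30.] 
pin_nest 0.95 [294, 170] med [614. 156. 190.] z [187. 190. 196.] (array([615. , 156.3, 112.4,  60. ]), 0.089)
v_blocks 0.7 [334, 169] med [611.  46. 190.] z [186. 190. 215.] (array([610.2,  44.5,  91.7,  54.9]), 0.205)
mandrel_large 0.6 [206, 173] med [593. 386. 191.] z [187. 191. 217.] (array([595.1, 386.8,  63.9,  63.2]), 1.167)
mandrel_small 0.75 [250, 168] med [609. 275. 190.] z [187. 190. 194.] (array([610.2, 275.2,  52.1,  50.8]), -1.548)
caliper 0.74 [293, 118] med [750. 153. 185.] z [182. 185. 189.] (array([755.7, 108. , 221.6,  49.1]), -1.298)
chalk_box 0.76 [391, 197] med [525. -88. 202.] z [182. 202. 205.] (array([526. , -90.2,  59.8,  39.9]), -1.417)
297.3186396354542 255.21693604013979 195.12071667122083 [[0.0, -0.967, -0.255, 68.755], [1.0, 0.0, -0.0, 0.321], [0.0, -0.255, 0.967, -159.128], [0.0, 0.0, 0.0, 1.0]]
```

Request:
apply_moves(motion="0 0 -0.02 10;0 0 -0.02 10;0 0 -0.02 10;0 0 -0.02 10;0 0 -0.02 10;0 0 0 10;0 0 0 10;0 0 0 10", fingers=1)

```text
time: 2.7
tool_pos: [196.6, 486.8, 326.8]
tcp_rot: [3.142, -0.0, 1.356]
contact_force: [-0.2, 0.9, -0.5]
grip_width: 91.8
finger_force: 0.0
```

Request:
apply_moves(motion="0 0 0 10;0 0 0 10;0 0 0 10;0 0 0 10;0 0 0 10;0 0 0 10;0 0 0 10;0 0 0 1")

```text
time: 3.7
tool_pos: [196.5, 486.8, 326.7]
tcp_rot: [-3.142, -0.0, 0.123]
contact_force: [-0.2, -0.6, -0.3]
grip_width: 92.1
finger_force: 0.0
```

Request:
apply_moves(motion="0.05 0 0 0;0.055 0 0 0;0.055 0 0 0;0.055 0 0 0;0.05 0 0 0;0 0.04 0 0;0 0.05 0 0;0 0.05 0 0")

```text
time: 4.7
tool_pos: [476.9, 378.8, 326.0]
tcp_rot: [3.141, 0.001, 0.126]
contact_force: [-0.3, 0.8, 0.8]
grip_width: 91.7
finger_force: 0.0
```

Request:
apply_moves(motion="0 0.05 0 0;0 0.05 0 0;0 0 0 0")

```text
time: 5.08
tool_pos: [489.5, 278.1, 327.3]
tcp_rot: [3.141, -0.001, 0.121]
contact_force: [0.6, -0.5, 0.7]
grip_width: 91.6
finger_force: 0.0
```

```bash
cat >> h.py <<'E'
def to(x,y,z,yaw,o):  # tool-frame shift (m) and turn (deg); translate first, then turn
    Rm=R.from_euler('xyz',o['tcp_rot']).as_matrix(); d=Rm.T@(np.array([x,y,z])-o['tool_pos'])/1000
    t=-np.rad2deg((yaw-o['tcp_rot'][2]+np.pi)%(2*np.pi)-np.pi); return d.round(4),round(t,1)
def look(names,zmin=184,save=None):
    o,T=pose(); c=bot.capture('wrist'); P=cloud(c,T)
    if save: cv2.imwrite('pics/'+save,c['img'])
    print('t',round(o['time'],2),'tcp',np.round(o['tool_pos'],1),'yaw',round(o['tcp_rot'][2],3),'q',np.round(o['joint_positions'],3))
    for n in names:
        for d in bot.cut_out(c,n)[:2]:
            p=P[d['pixels']]; p=p[np.isfinite(p[:,0])]; p=p[p[:,2]>zmin]
            if len(p)<30: continue
            zt=np.percentile(p[:,2],95); top=p[p[:,2]>zt-6]
            print(n,round(d['p'],2),[int(v) for v in d['point']],len(p),'zt',round(zt,1),'all',*rect(p),'top',*rect(top))
    return o,P,c
E
python3 - <<'E'
from h import *
o,P,c=look(['guide_block','mandrel_small','pin_nest','bush_large'],save='w1.png')
E
```

```text
t 5.08 tcp [489.5 278.1 327.3] yaw 0.121 q [ 3.810e-01  3.610e-01  1.222e+00 -1.000e-03  1.558e+00  1.831e+00]
guide_block 0.86 [253, 183] 2764 zt 207.4 all [490.7 278.5  83.9  32.1] 0.116 top [490.7 278.5  83.9  32.1] 0.116
guide_block 0.51 [149, 195] 1192 zt 209.7 all [469.2 385.8  43.1  36.6] 0.687 top [467.  388.8  29.4  29.2] 0.479
mandrel_small 0.61 [273, 65] 2199 zt 192.9 all [609.6 274.9  53.2  52.4] -0.329 top [609.6 274.9  53.2  52.4] -0.329
mandrel_small 0.18 [384, 84] 5334 zt 199.7 all [614.4 156.2 112.3  60.9] 0.099 top [613.8 156.9 108.1  55.3] 0.095
pin_nest 0.91 [379, 86] 5235 zt 199.1 all [614.1 156.3 111.1  60.7] 0.096 top [613.3 157.5 107.2  54.1] 0.091
bush_large 0.91 [371, 207] 1862 zt 215.8 all [482.9 175.7 101.2  49. ] 1.56 top [490.2 177.9 102.   38.6] 1.213
```

View pics/w1.png

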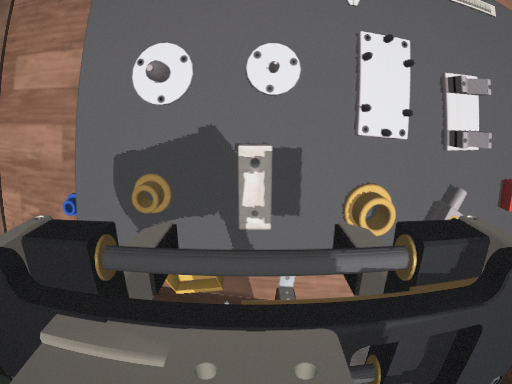

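The wrist view shows the guide block at (253,185), and its measured position (490.7, 278.5) agrees with the top camera. The nest is at (385,86) and both mandrels are clear. I go down and grip.

Request:
apply_moves(motion="0.001 0 0.045 0.3;0 0 0.045 0;0 0 0.03 0;0 0 0.015 0;0 0 0.008 0;0 0 0 0")

```text
time: 6.08
tool_pos: [490.1, 281.5, 184.1]
tcp_rot: [-3.141, -0.001, 0.118]
contact_force: [0.9, 1.0, -0.1]
grip_width: 92.0
finger_force: 0.0
```

```bash
python3 - <<'E'
from h import *
for i in range(3):
    o,T=pose();print(o['time'],o['tool_pos'].round(2) if hasattr(o['tool_pos'],'round') else o['tool_pos'],o['tcp_rot']); bot.capture('wrist')
E
```

```text
6.075 [490.1  281.5  184.11] [-3.14135580e+00 -6.96712062e-04  1.17709886e-01]
6.125 [490.36 281.46 184.63] [-3.14109609e+00 -1.60091295e-03  1.17445327e-01]
6.175 [490.46 281.43 184.83] [-3.14095189e+00 -2.00698543e-03  1.17334450e-01]
```

Request:
apply_moves(motion="0 0 0 0;0 0 0 0;0 0 0 0;0 0 0 0;0 0 0 0;0 0 0 0", fingers=-1)

```text
time: 6.98
tool_pos: [489.8, 281.0, 183.7]
tcp_rot: [3.142, 0.0, 0.117]
contact_force: [0.7, -1.4, 1.0]
grip_width: 36.3
finger_force: 0.3
```

Request:
apply_moves(motion="0 0 0 0;0 0 0 0;0 0 0 0;0 0 -0.02 0;0 0 -0.04 0;0 0 0 0")

```text
time: 7.72
tool_pos: [491.0, 282.0, 245.9]
tcp_rot: [-3.139, -0.005, 0.117]
contact_force: [-0.3, 0.3, -4.7]
grip_width: 31.6
finger_force: 30.0
```

```bash
python3 - <<'E'
from h import *
o,P,c=look(['guide_block','pin_nest','v_blocks'],zmin=184)
print(to(614.3,156.3,253,.093,o))
E
```

```text
t 7.72 tcp [491.  282.  245.9] yaw 0.117 q [3.860e-01 4.010e-01 1.380e+00 1.000e-03 1.355e+00 1.839e+00]
guide_block 0.86 [254, 218] 6660 zt 269.4 all [497.8 282.4  71.3  33.4] 0.116 top [497.8 283.   70.9  32.3] 0.116
guide_block 0.2 [283, 54] 4046 zt 196.9 all [609.6 275.3  53.4  52.8] 0.682 top [609.4 275.1  52.1  52. ] 0.739
pin_nest 0.95 [424, 82] 8330 zt 200.5 all [614.4 156.4 112.2  61.7] 0.095 top [614.1 157.5 108.4  54.8] 0.098
v_blocks 0.83 [500, 113] 1754 zt 204.8 all [606.6  60.5  91.7  26.7] 0.193 top [605.6  66.4  80.3   8.6] 0.214
(array([ 0.1078,  0.1393, -0.0068]), np.float64(1.4))
```

Request:
apply_moves(motion="0.03 0.04 -0.005 0;0.035 0.045 0 0;0.03 0.04 0 0;0.013 0.0145 0 1.3;0 0 0 0;0 0 0 0")

```text
time: 8.68
tool_pos: [612.4, 156.3, 248.0]
tcp_rot: [-3.141, 0.002, 0.096]
contact_force: [-0.0, -0.3, -4.4]
grip_width: 31.9
finger_force: 30.0
```

```bash
python3 - <<'E'
from h import *
o,P,c=look(['guide_block','pin_nest','v_blocks'],zmin=184,save='w2.png')
print(to(614.4,156.4,193.5,.095,o))
E
```

```text
t 8.68 tcp [612.4 156.3 248. ] yaw 0.096 q [1.280e-01 5.330e-01 1.162e+00 1.000e-03 1.449e+00 1.603e+00]
guide_block 0.76 [254, 215] 6740 zt 271.3 all [618.7 161.9  71.7  41.2] 0.085 top [619.2 157.4  71.5  32.1] 0.085
guide_block 0.57 [268, 39] 6598 zt 188.0 all [736.1 105.2 229.2  65.6] -1.522 top [736.1 105.2 229.2  65.6] -1.522
pin_nest 0.91 [258, 153] 3404 zt 202.1 all [636.3 158.2  68.7  60. ] 0.088 top [639.7 156.6  46.9  41.8] 0.878
v_blocks 0.78 [389, 195] 3792 zt 216.3 all [636.5  55.5 134.   65.9] 0.995 top [635.3  54.3 133.9  57.6] 0.934
v_blocks 0.51 [255, 218] 6649 zt 271.3 all [619.1 157.2  71.7  32.3] 0.098 top [619.2 157.2  71.4  32.3] 0.098
(array([0.0021, 0.0001, 0.0545]), np.float64(0.0))
```

View pics/w2.png

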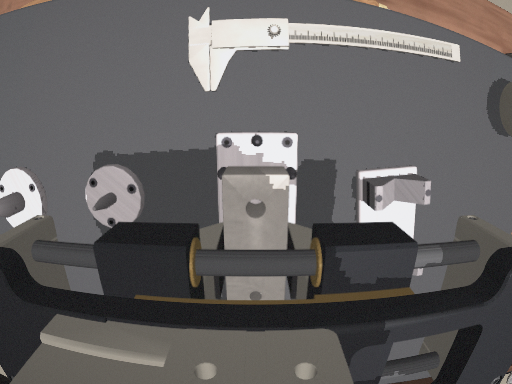

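Block is lined up over the nest at (257,230); the caliper lies clear at the top. Going down.

Request:
apply_moves(motion="0.002 0 0.02 0;0 0 0.015 0;0 0 0.01 0;0 0 0.005 0;0 0 0.003 0;0 0 0.001 0;0 0 0 0")

```text
time: 9.75
tool_pos: [615.6, 155.3, 195.1]
tcp_rot: [-3.142, -0.001, 0.094]
contact_force: [-1.0, -0.0, -4.1]
grip_width: 31.8
finger_force: 30.0
```

Request:
apply_moves(motion="0 0 0.001 0;0 0 0.0005 0;0 0 0 0")

```text
time: 10.12
tool_pos: [615.6, 155.3, 193.7]
tcp_rot: [-3.142, -0.001, 0.094]
contact_force: [-0.3, -0.1, -1.7]
grip_width: 31.5
finger_force: 30.0
```

Request:
apply_moves(motion="0 0 0.0005 0;0 0 0 0")

```text
time: 10.38
tool_pos: [615.6, 155.4, 193.7]
tcp_rot: [-3.142, -0.001, 0.094]
contact_force: [-2.9, -1.3, 5.0]
grip_width: 31.9
finger_force: 30.0
```

Request:
apply_moves(motion="0 0 0 0;0 0 0 0;0 0 0 0;0 0 0 0;0 0 -0.01 0;0 0 -0.03 0;0 0 -0.05 0;0 0 -0.05 0", fingers=0.3)

```text
time: 11.38
tool_pos: [615.2, 155.3, 335.0]
tcp_rot: [-3.141, -0.001, 0.094]
contact_force: [1.5, 0.9, 1.6]
grip_width: 59.5
finger_force: 0.0
```

```bash
python3 - <<'E'
from h import *
o,P,c=look(['guide_block','pin_nest','v_blocks'],zmin=184,save='w3.png')
print(to(480,46.1,330,-.292,o))
E
```

```text
t 11.38 tcp [615.2 155.3 335. ] yaw 0.094 q [0.127 0.511 0.968 0.    1.662 1.603]
guide_block 0.89 [255, 184] 2828 zt 217.3 all [616.2 155.4  84.3  36.3] 0.118 top [616.  155.5  83.4  32. ] 0.083
pin_nest 0.85 [256, 164] 2954 zt 204.4 all [615.  155.6 110.5  60.4] 0.1 top [616.2 156.  103.7  56.1] 0.098
v_blocks 0.61 [350, 189] 3399 zt 215.9 all [631.6  58.7 114.3  81.9] 0.697 top [632.1  60.6 114.5  74. ] 0.748
v_blocks 0.43 [251, 291] 971 zt 215.5 all [553.9 151.6 170.6  56.5] 0.018 top [561.8 162.3 153.   37.7] 0.145
(array([-0.1449,  0.096 ,  0.0049]), np.float64(22.1))
```

View pics/w3.png

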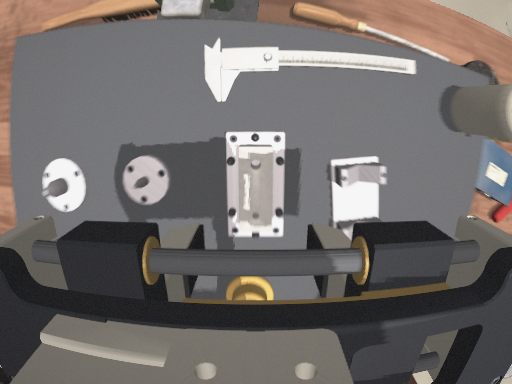

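Block is seated (top at +10 mm, within all pins, pixel (255,184)). On to the nut.

Request:
apply_moves(motion="-0.04 0.025 0 0;-0.045 0.03 0 0;-0.04 0.026 0 0;-0.02 0.015 0.005 0;0 0 0 10;0 0 0 10;0 0 0 2.1;0 0 0 0")

```text
time: 12.58
tool_pos: [479.8, 46.2, 327.0]
tcp_rot: [3.141, 0.001, -0.289]
contact_force: [0.4, -0.4, 0.1]
grip_width: 59.7
finger_force: 0.0
```

```bash
python3 - <<'E'
from h import *
o,P,c=look(['trunnion_nut','v_blocks','bush_large'],zmin=184,save='w4.png')
print(to(480,46.1,183.5,-.292,o))
E
```

```text
t 12.57 tcp [479.8  46.2 327. ] yaw -0.289 q [-0.063  0.201  1.442  0.     1.5    1.796]
trunnion_nut 0.91 [255, 186] 1872 zt 212.3 all [479.2  44.8  83.9  29.9] -0.339 top [478.9  44.9  32.   29.9] -0.339
v_blocks 0.79 [219, 62] 4693 zt 216.2 all [609.1  44.4  91.   53.8] 0.196 top [609.8  44.5  80.6  48.4] 0.201
bush_large 0.97 [171, 209] 1537 zt 215.5 all [481.8 144.3  55.5  43.5] 0.54 top [481.1 146.1  39.6  33. ] 0.529
(array([ 0.0004, -0.    ,  0.1435]), np.float64(0.2))
```

View pics/w4.png

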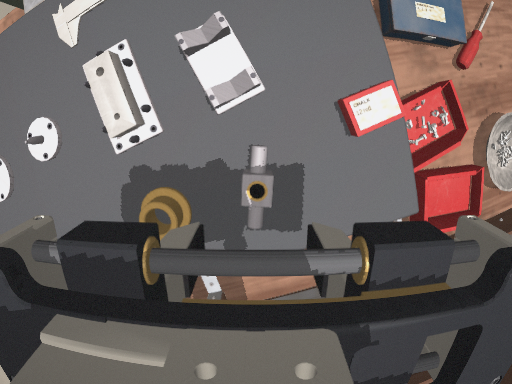

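Nut at (257,188) sits between the fingers, turned slightly (yaw -0.339), and the chalk box at (370,108) is clear.

Request:
apply_moves(motion="0 0.001 0.045 2.7;0 0 0.045 0;0 0 0.03 0;0 0 0.015 0;0 0 0.008 0;0 0 0 0")

```text
time: 13.52
tool_pos: [479.8, 45.2, 184.6]
tcp_rot: [3.142, 0.0, -0.338]
contact_force: [-0.2, -0.2, 1.2]
grip_width: 59.8
finger_force: 0.0
```

Request:
apply_moves(motion="0 0 0 0;0 0 0 0;0 0 0 0;0 0 0 0;0 0 0 0;0 0 0 0", fingers=-1)

```text
time: 14.28
tool_pos: [479.9, 45.1, 185.0]
tcp_rot: [-3.141, -0.001, -0.338]
contact_force: [-0.2, -0.8, 4.3]
grip_width: 29.6
finger_force: 30.0
```

Request:
apply_moves(motion="0 0 0 0;0 0 -0.015 0;0 0 -0.03 0;0 0 -0.035 0;0 0 0 0")

```text
time: 14.9
tool_pos: [480.9, 45.2, 266.2]
tcp_rot: [-3.14, -0.004, -0.338]
contact_force: [-0.3, 0.1, -3.9]
grip_width: 29.8
finger_force: 30.0
```

```bash
python3 - <<'E'
from h import *
o,P,c=look(['trunnion_nut','v_blocks'],zmin=184)
print(to(609.5,44.5,264,.203,o))
E
```

```text
t 14.9 tcp [480.9  45.2 266.2] yaw -0.338 q [-0.065  0.232  1.567  0.     1.338  1.844]
trunnion_nut 0.7 [255, 230] 4393 zt 293.1 all [485.1  44.2  74.   32.6] -0.308 top [487.3  43.2  47.7  30. ] -0.335
v_blocks 0.8 [200, 55] 7178 zt 216.2 all [609.3  44.2  91.3  54. ] 0.197 top [609.7  44.4  80.2  48. ] 0.194
(array([ 0.1215, -0.042 ,  0.0027]), np.float64(-31.0))
```

Request:
apply_moves(motion="0.045 -0.015 0 0;0.045 -0.015 0 0;0.031 -0.012 0 0;0 0 0 -10;0 0 0 -10;0 0 0 -10;0 0 0 -0.7;0 0 0 0")

```text
time: 16.05
tool_pos: [607.6, 44.6, 263.6]
tcp_rot: [-3.141, 0.002, 0.194]
contact_force: [-0.3, -0.2, -1.9]
grip_width: 30.0
finger_force: 30.0
```

```bash
python3 - <<'E'
from h import *
o,P,c=look(['trunnion_nut','v_blocks'],zmin=184,save='w5.png')
print(to(609.6,44.4,197,.197,o))
E
```

```text
t 16.05 tcp [607.6  44.6 263.6] yaw 0.194 q [-0.053  0.479  1.208  0.     1.456  1.324]
trunnion_nut 0.72 [254, 229] 4300 zt 290.3 all [611.2  45.8  75.5  29.8] 0.201 top [610.3  45.7  56.   29.8] 0.182
v_blocks 0.67 [255, 166] 3354 zt 216.4 all [622.9  47.1  66.   54.4] 0.203 top [635.7  49.7  48.1  27.7] -1.372
(array([0.0021, 0.0006, 0.0666]), np.float64(-0.2))
```

View pics/w5.png

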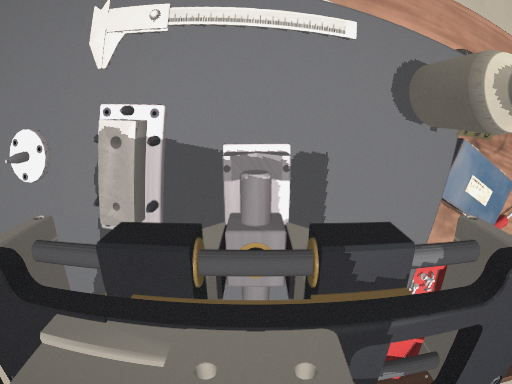

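Nut at (255,235) is over the V-blocks with its pin in line with the V at (256,195). Going down.

Request:
apply_moves(motion="0.0025 0 0.03 0;0 0 0.018 0;0 0 0.01 0;0 0 0.005 0;0 0 0.002 0;0 0 0 0")

```text
time: 16.95
tool_pos: [610.6, 45.1, 200.3]
tcp_rot: [3.141, -0.001, 0.197]
contact_force: [0.2, 0.3, -2.2]
grip_width: 29.8
finger_force: 30.0
```

Request:
apply_moves(motion="0 0 0.001 0;0 0 0 0")

```text
time: 17.2
tool_pos: [610.5, 45.0, 199.1]
tcp_rot: [3.141, -0.001, 0.197]
contact_force: [-0.2, -0.7, -1.9]
grip_width: 29.9
finger_force: 30.0
```

Request:
apply_moves(motion="0 0 0.001 0;0 0 0 0")

```text
time: 17.45
tool_pos: [610.8, 44.7, 198.5]
tcp_rot: [3.141, -0.002, 0.197]
contact_force: [0.1, -2.1, 2.0]
grip_width: 29.8
finger_force: 30.0
```

Request:
apply_moves(motion="0 0 0.0005 0;0 0 0.0003 0;0 0 0 0")

```text
time: 17.82
tool_pos: [610.9, 44.5, 198.3]
tcp_rot: [3.14, -0.002, 0.197]
contact_force: [-0.8, -3.0, 6.3]
grip_width: 30.2
finger_force: 30.0
```

Request:
apply_moves(motion="0 0 0 0;0 0 0 0;0 0 0 0;0 0 0 0;0 0 -0.01 0;0 0 -0.03 0;0 0 -0.05 0;0 0 -0.04 0", fingers=0.15)

```text
time: 18.82
tool_pos: [610.5, 45.1, 329.8]
tcp_rot: [3.141, -0.002, 0.197]
contact_force: [-0.0, 0.2, -0.3]
grip_width: 53.2
finger_force: 0.0
```

```bash
python3 - <<'E'
from h import *
o,P,c=look(['trunnion_nut','v_blocks','guide_block'],zmin=184,save='w6.png')
print(to(477.5,150.5,330,o['tcp_rot'][2],o))
E
```

```text
t 18.82 tcp [610.5  45.1 329.8] yaw 0.197 q [-0.051  0.461  1.062  0.     1.616  1.322]
trunnion_nut 0.73 [256, 191] 1990 zt 225.6 all [610.8  44.7  83.1  29.5] 0.207 top [610.2  44.6  31.8  29.5] 0.207
v_blocks 0.74 [245, 169] 2604 zt 216.6 all [612.2  44.9  87.9  54.1] 0.198 top [611.3  44.3  82.1  48. ] 0.191
guide_block 0.94 [149, 160] 3093 zt 217.2 all [615.8 160.6  84.4  43.5] 0.097 top [616.  155.5  83.9  33.1] 0.095
(array([-0.1097, -0.1294, -0.0005]), np.float64(-0.0))
```

View pics/w6.png

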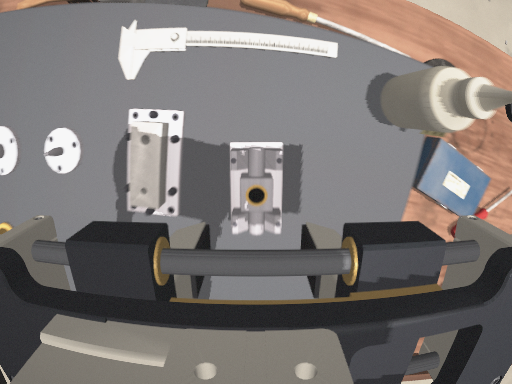

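Nut is seated (top +13.3 mm, both pins in the Vs, pixel (256,190)). On to the large bush.

Request:
apply_moves(motion="-0.035 -0.04 0 0;-0.04 -0.045 0 0;-0.035 -0.0445 0 0;0 0 0 0;0 0 0 0", fingers=0.6)

```text
time: 19.65
tool_pos: [477.2, 150.3, 326.3]
tcp_rot: [3.141, 0.001, 0.198]
contact_force: [-0.1, -0.2, 0.1]
grip_width: 73.4
finger_force: 0.0
```

```bash
python3 - <<'E'
from h import *
o,P,c=look(['bush_large','mandrel_small'],zmin=184)
print(to(477.5,150.5,192,o['tcp_rot'][2],o))
E
```

```text
t 19.65 tcp [477.2 150.3 326.3] yaw 0.198 q [ 0.152  0.237  1.397 -0.     1.508  1.525]
bush_large 0.61 [253, 178] 2014 zt 216.0 all [480.9 150.4  57.1  51.5] -1.315 top [477.7 149.6  41.7  40.6] 0.185
bush_large 0.46 [54, 157] 956 zt 209.6 all [468.3 385.7  43.4  37.5] 0.381 top [466.4 388.1  30.5  28.1] -0.999
mandrel_small 0.88 [163, 37] 1913 zt 202.9 all [609.  274.3  52.8  52.6] 1.457 top [608.9 272.9   9.6   7.1] -0.377
(array([ 0.0005, -0.0002,  0.1343]), np.float64(-0.0))
```

Request:
apply_moves(motion="0.0005 0 0.045 0;0 0 0.04 0;0 0 0.03 0;0 0 0.0145 0;0 0 0.005 0;0 0 0 0")

```text
time: 20.55
tool_pos: [478.2, 150.5, 193.0]
tcp_rot: [-3.142, -0.001, 0.197]
contact_force: [0.4, -0.6, 1.1]
grip_width: 73.4
finger_force: 0.0
```

Request:
apply_moves(motion="0 0 0 0;0 0 0 0;0 0 0 0;0 0 0 0;0 0 0 0;0 0 0 0", fingers=-1)

```text
time: 21.3
tool_pos: [477.7, 150.5, 192.7]
tcp_rot: [3.141, -0.0, 0.197]
contact_force: [-0.5, -2.0, 3.7]
grip_width: 41.7
finger_force: 30.0
```

Request:
apply_moves(motion="0 0 0 0;0 0 -0.015 0;0 0 -0.03 0;0 0 -0.045 0;0 0 0 0")

```text
time: 21.92
tool_pos: [478.9, 151.0, 285.0]
tcp_rot: [-3.141, -0.006, 0.197]
contact_force: [-0.2, -0.4, -3.4]
grip_width: 41.7
finger_force: 30.0
```

```bash
python3 - <<'E'
from h import *
o,P,c=look(['bush_large','mandrel_large'],zmin=184)
print(to(595.1,386.8,283,o['tcp_rot'][2],o))
E
```

```text
t 21.93 tcp [478.9 151.  285. ] yaw 0.197 q [0.152 0.256 1.484 0.    1.396 1.526]
bush_large 0.77 [257, 220] 4401 zt 308.0 all [484.1 155.   49.4  48.6] -0.253 top [481.4 152.2  46.   40.1] -0.163
mandrel_large 0.68 [52, 45] 2370 zt 218.5 all [595.3 385.1  64.8  64. ] -0.162 top [594.8 382.5  18.9  13.7] -0.119
(array([ 0.1602, -0.2084,  0.0029]), np.float64(-0.0))
```

Request:
apply_moves(motion="0.025 -0.035 0 0;0.035 -0.045 0 0;0.04 -0.048 0 0;0.035 -0.045 0 0;0.025 -0.035 0 0;0 0 0 0;0 0 0 0")

```text
time: 22.95
tool_pos: [593.2, 385.4, 280.2]
tcp_rot: [3.14, 0.004, 0.197]
contact_force: [0.5, 0.2, -2.4]
grip_width: 41.7
finger_force: 30.0
```

```bash
python3 - <<'E'
from h import *
o,P,c=look(['bush_large','mandrel_large','bush_small','mandrel_small'],zmin=184,save='w7.png')
p=P[(np.abs(P[...,2]-190)<6)&(np.hypot(P[...,0]-595,P[...,1]-386)<45)]
print(len(p)); 
from scipy.optimize import least_squares
# hub top of the held bush: points near its top
q=P[(P[...,2]>o['tool_pos'][2]+14)&(P[...,2]<o['tool_pos'][2]+30)&(np.hypot(P[...,0]-o['tool_pos'][0],P[...,1]-o['tool_pos'][1])<26)]
print(len(q),rect(q)); print(rect(p))
b=p[p[:,0]>o['tool_pos'][0]]; h=cv2.convexHull(b[:,:2].astype(np.float32))[:,0]; h=h[np.hypot(*(h-[595,386]).T)>30]
print(len(h),least_squares(lambda c:np.hypot(h[:,0]-c[0],h[:,1]-c[1])-33,[595,386]).x)
E
```

```text
t 22.95 tcp [593.2 385.4 280.2] yaw 0.197 q [ 0.468  0.69   0.798 -0.     1.658  1.841]
bush_large 0.6 [257, 220] 4422 zt 303.1 all [598.9 384.9  49.7  48.8] 0.675 top [593.8 385.3  42.1  39.9] 0.527
bush_large 0.57 [506, 221] 101 zt 189.7 all [624.9  75.5  37.2   8.4] 0.403 top [624.9  75.5  37.2   8.4] 0.403
mandrel_large 0.56 [255, 175] 2040 zt 192.5 all [609.  389.7  65.4  37.7] -1.355 top [609.  389.7  65.4  37.7] -1.355
bush_small 0.78 [226, 296] 178 zt 188.1 all [484.7 391.7  31.6   8.3] -1.4 top [484.7 391.7  31.6   8.3] -1.4
mandrel_small 0.72 [375, 195] 2147 zt 205.9 all [614.1 276.1  53.8  44.9] -1.405 top [610.5 277.3   9.9   6. ] -0.217
2032
2332 (array([593.2, 387.2,  47. ,  42.3]), -1.534)
(array([608.6, 389.7,  65.4,  38.6]), -1.355)
35 [595.13819499 386.3813928 ]
```

View pics/w7.png

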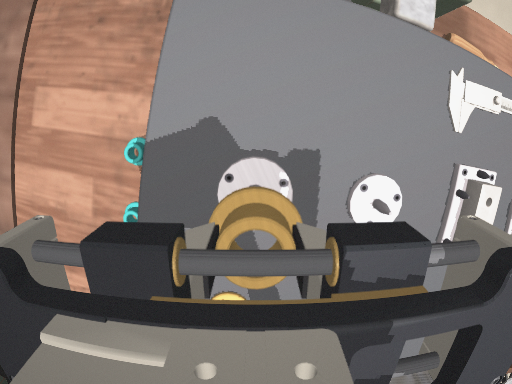

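Bush at (256,235) is over the large mandrel's base at (255,185), offset about 1–2 mm, well within the 4 mm clearance. Going down.

Request:
apply_moves(motion="0.0013 -0.0005 0.025 0;0 0 0.015 0;0 0 0.015 0;0 0 0.012 0;0 0 0.007 0;0 0 0.003 0;0 0 0.001 0;0 0 0 0")

```text
time: 24.2
tool_pos: [595.0, 386.8, 204.9]
tcp_rot: [-3.141, -0.001, 0.197]
contact_force: [0.1, 0.1, -2.5]
grip_width: 41.7
finger_force: 30.0
```

Request:
apply_moves(motion="0 0 0.001 0;0 0 0.001 0;0 0 0 0")

```text
time: 24.58
tool_pos: [594.9, 386.7, 202.8]
tcp_rot: [-3.141, -0.001, 0.197]
contact_force: [-1.6, -0.0, -0.7]
grip_width: 41.5
finger_force: 30.0
```

Request:
apply_moves(motion="0 0 0.0005 0;0 0 0.0003 0;0 0 0 0")

```text
time: 24.95
tool_pos: [595.0, 386.8, 202.7]
tcp_rot: [-3.141, -0.001, 0.197]
contact_force: [-2.2, -0.7, 5.0]
grip_width: 41.8
finger_force: 30.0
```

Request:
apply_moves(motion="0 0 0 0;0 0 0 0;0 0 0 0;0 0 0 0;0 0 -0.01 0;0 0 -0.03 0;0 0 -0.045 0;0 0 -0.04 0", fingers=0.45)

```text
time: 25.95
tool_pos: [594.8, 386.7, 329.3]
tcp_rot: [-3.141, -0.002, 0.197]
contact_force: [-0.1, -0.2, 0.8]
grip_width: 66.3
finger_force: 0.0
```

```bash
python3 - <<'E'
from h import *
o,P,c=look(['bush_large','mandrel_large'],zmin=184)
print(to(466.8,388.6,328,o['tcp_rot'][2],o))
E
```

```text
t 25.95 tcp [594.8 386.7 329.3] yaw 0.197 q [0.468 0.694 0.662 0.    1.784 1.842]
bush_large 0.63 [255, 179] 2160 zt 226.0 all [595.1 387.2  59.1  57. ] -0.734 top [594.7 386.9  41.7  41.3] 0.458
mandrel_large 0.78 [255, 181] 892 zt 226.0 all [602.3 388.1  65.3  51.6] -1.39 top [598.2 388.5  19.5  11.7] 0.617
mandrel_large 0.5 [232, 287] 810 zt 210.0 all [534.6 384.9 164.6  43.6] -0.063 top [539.1 398.9 155.   29.5] 0.131
(array([-0.1251, -0.027 ,  0.0011]), np.float64(-0.0))
```

Large bush is home (top +10 mm). Now the small brass one.

Request:
apply_moves(motion="-0.04 -0.01 0 0;-0.045 -0.01 0 0;-0.04 -0.007 0 0;0 0 0 0;0 0 0 0", fingers=0.35)

```text
time: 26.72
tool_pos: [467.3, 388.6, 326.3]
tcp_rot: [3.141, -0.0, 0.197]
contact_force: [0.7, -0.3, 0.6]
grip_width: 62.0
finger_force: 0.0
```

```bash
python3 - <<'E'
from h import *
o,P,c=look(['bush_small','mandrel_small'],zmin=184,save='w8.png')
print(to(466.8,388.6,190,o['tcp_rot'][2],o))
E
```

```text
t 26.73 tcp [467.3 388.6 326.3] yaw 0.197 q [ 0.568  0.454  1.082 -0.     1.605  1.941]
mandrel_small 0.93 [385, 77] 1799 zt 203.7 all [609.2 275.8  53.1  52.7] 0.745 top [608.6 276.5   9.1   6.6] 0.886
(array([-0.0005, -0.0002,  0.1363]), np.float64(-0.0))
```

View pics/w8.png

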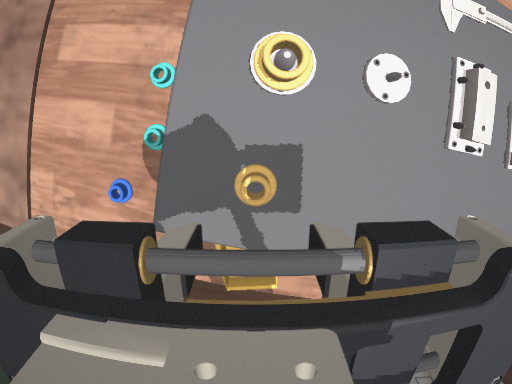

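The brass small bush is centred between the fingers at (256,185), with the turquoise and blue ones off the plate on the left. The large bush is on its post at (283,62).

Request:
apply_moves(motion="-0.0005 0 0.045 0;0 0 0.045 0;0 0 0.03 0;0 0 0.0115 0;0 0 0.005 0;0 0 0 0")

```text
time: 27.62
tool_pos: [467.1, 388.8, 191.0]
tcp_rot: [-3.141, -0.001, 0.197]
contact_force: [-1.0, 0.5, 0.0]
grip_width: 61.5
finger_force: 0.0
```

Request:
apply_moves(motion="0 0 0 0;0 0 0 0;0 0 0 0;0 0 0 0;0 0 0 0;0 0 0 0", fingers=-1)

```text
time: 28.38
tool_pos: [466.5, 388.6, 190.4]
tcp_rot: [-3.141, -0.0, 0.197]
contact_force: [-1.0, -0.2, 1.8]
grip_width: 29.0
finger_force: 30.0
```

Request:
apply_moves(motion="0 0 0 0;0 0 -0.015 0;0 0 -0.03 0;0 0 -0.045 0;0 0 0 0")

```text
time: 29.0
tool_pos: [467.9, 389.5, 285.0]
tcp_rot: [-3.138, -0.008, 0.197]
contact_force: [0.2, 1.0, -0.7]
grip_width: 28.7
finger_force: 30.0
```

```bash
python3 - <<'E'
from h import *
o,P,c=look(['bush_small','mandrel_small'],zmin=184)
print(to(609.5,275.2,280,o['tcp_rot'][2],o))
E
```

```text
t 29.0 tcp [467.9 389.5 285. ] yaw 0.197 q [0.568 0.462 1.178 0.    1.492 1.942]
mandrel_small 0.86 [405, 73] 2244 zt 204.9 all [609.2 275.3  53.9  52.7] -1.322 top [608.7 276.9   9.3   6.6] 0.564
mandrel_small 0.5 [254, 224] 2420 zt 304.2 all [476.9 391.5  31.2  31.1] -0.595 top [476.1 391.8  28.6  13.4] -1.361
(array([0.1164, 0.1399, 0.0055]), np.float64(-0.0))
```

Request:
apply_moves(motion="0.02 0.025 0 0;0.035 0.04 0 0;0.035 0.04 0 0;0.0265 0.035 0 0;0 0 0 0;0 0 0 0;0 0 0 0")

```text
time: 30.02
tool_pos: [607.2, 275.1, 279.9]
tcp_rot: [-3.141, 0.001, 0.199]
contact_force: [0.2, 0.8, -1.2]
grip_width: 29.4
finger_force: 30.0
```

```bash
python3 - <<'E'
from h import *
from scipy.optimize import least_squares
o,P,c=look(['bush_small','mandrel_small'],zmin=184,save='w9.png')
def fit(m,r,c0):
    h=cv2.convexHull(P[m][:,:2].astype(np.float32))[:,0]; h=h[h[:,0]>c0[0]+2]
    return len(h),least_squares(lambda c:np.hypot(h[:,0]-c[0],h[:,1]-c[1])-r,c0,loss='soft_l1').x
t=o['tool_pos']; D=lambda x,y:np.hypot(P[...,0]-x,P[...,1]-y)
print('base',fit((abs(P[...,2]-190)<6)&(D(609.3,275.2)<38),27,[609.3,275.2]))
print('flange',fit((P[...,2]>t[2]-12)&(P[...,2]<t[2]+2)&(D(t[0],t[1])<28),22,[t[0],t[1]]))
E
```

```text
t 30.02 tcp [607.2 275.1 279.9] yaw 0.199 q [0.31  0.593 0.974 0.    1.576 1.682]
bush_small 0.96 [256, 222] 2493 zt 299.1 all [614.3 278.4  43.7  34.2] -0.327 top [623.4 278.9  29.9  28.9] 0.194
mandrel_small 0.7 [255, 222] 2438 zt 299.0 all [613.2 278.   40.8  31.5] -1.397 top [615.5 277.5  28.5  13.6] -1.355
mandrel_small 0.65 [160, 186] 994 zt 225.3 all [602.6 378.6  65.4  44.6] 0.746 top [598.8 384.   15.6  12.5] -0.677
base (26, array([609.51597766, 274.76230963]))
flange (21, array([607.27410228, 275.57032539]))
```

View pics/w9.png

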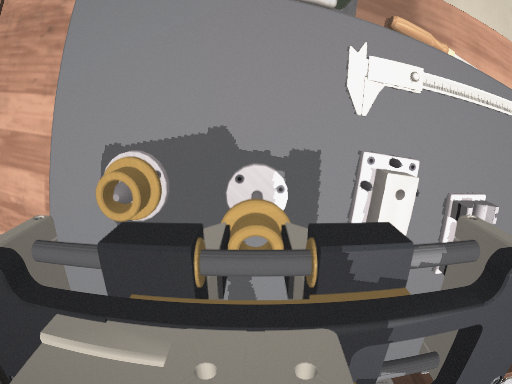

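Bush at (255,222) is over the small mandrel's base at (257,190), about 2 mm short in x. I correct that and lower.

Request:
apply_moves(motion="0.0015 0.0007 0.025 0;0 0 0.015 0;0 0 0.015 0;0 0 0.012 0;0 0 0.007 0;0 0 0.003 0;0 0 0.001 0;0 0 0 0")

```text
time: 31.18
tool_pos: [610.0, 273.8, 202.6]
tcp_rot: [-3.141, -0.001, 0.197]
contact_force: [0.3, 1.0, -0.9]
grip_width: 28.7
finger_force: 30.0
```

Request:
apply_moves(motion="0 0 0.001 0;0 0 0.001 0;0 0 0 0")

```text
time: 31.55
tool_pos: [609.9, 273.7, 200.4]
tcp_rot: [-3.141, -0.001, 0.197]
contact_force: [-0.4, 0.4, 1.2]
grip_width: 29.0
finger_force: 30.0
```

Request:
apply_moves(motion="0 0 0.0005 0;0 0 0 0")

```text
time: 31.8
tool_pos: [609.9, 273.8, 200.4]
tcp_rot: [-3.141, -0.001, 0.197]
contact_force: [-1.4, -0.9, 5.7]
grip_width: 28.7
finger_force: 30.0
```

Request:
apply_moves(motion="0 0 0 0;0 0 0 0;0 0 0 0;0 0 0 0;0 0 -0.01 0;0 0 -0.03 0;0 0 -0.045 0;0 0 -0.055 0", fingers=0.2)

```text
time: 32.8
tool_pos: [609.4, 273.5, 341.1]
tcp_rot: [3.142, 0.001, 0.197]
contact_force: [1.3, 0.4, -0.5]
grip_width: 55.1
finger_force: 0.0
```

Request:
apply_moves(motion="0 0 -0.03 0;0 0 0 0;0 0 0 0")

```text
time: 33.17
tool_pos: [609.6, 273.6, 368.5]
tcp_rot: [3.141, 0.002, 0.197]
contact_force: [-1.0, 1.0, -0.7]
grip_width: 54.8
finger_force: 0.0
```

```bash
python3 - <<'E'
from h import *
o,P,c=look(['bush_small','bush_large','guide_block','trunnion_nut','caliper'],zmin=184,save='w10.png')
E
```

```text
t 33.17 tcp [609.6 273.6 368.5] yaw 0.197 q [0.307 0.597 0.734 0.    1.812 1.681]
bush_small 0.6 [254, 173] 1054 zt 219.9 all [609.9 274.6  44.2  43.3] -1.28 top [610.4 273.9  29.2  28.9] 0.201
bush_small 0.17 [367, 90] 2566 zt 188.1 all [758.8 109.4 228.1  65.4] -1.275 top [758.8 109.4 228.1  65.4] -1.275
bush_large 0.93 [161, 174] 1711 zt 225.8 all [597.5 383.9  59.3  49.2] 0.762 top [595.4 386.   41.2  41.1] 0.584
guide_block 0.77 [353, 191] 2181 zt 217.3 all [637.9 175.8 129.4  85.7] 0.829 top [613.1 193.9 110.2  84.2] -1.491
trunnion_nut 0.96 [433, 212] 886 zt 225.5 all [624.3  42.8  54.9  40.1] -0.045 top [610.4  45.5  31.3  31.1] 0.168
caliper 0.73 [369, 91] 2524 zt 188.1 all [758.3 109.1 227.8  64.3] -1.275 top [758.3 109.1 227.8  64.3] -1.275
```

View pics/w10.png

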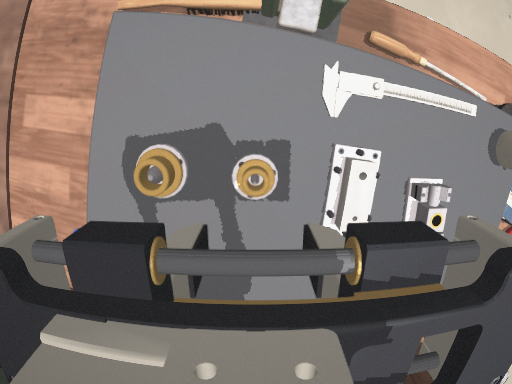

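All four parts are home: the small bush at (255,177) is +10 mm, the large bush (160,173), the block (355,190) and the nut (432,212). The caliper is undisturbed.

```bash
python3 -c "
from plant import bot
print(bot.close_job())"
```

```text
the job is handed in; nothing more can be done
None
```

I seated all four parts in the order asked and let go of each, then handed the job in at about 33 s. Their tops measured 10 mm higher for the block and both bushes and 13.3 mm higher for the nut, as they should when fully home; the caliper and chalk box were never touched.

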